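# Fetch the rinse jar from behind the standard bottles

## Robot

A 6-joint arm with a two-finger parallel gripper is mounted at the origin on the work surface. World frame = base frame: x ahead of the robot, y to its left, z up, the work surface at z = 0. Lengths are in m, angles in rad, forces in N, time in s.
With the tool pointing down it reaches from about 0.375 to 0.9 m from the base axis. Payload 3.1 kg.
Tool frame: the origin (TCP) lies between the finger pads; the fingertips stand 11 mm ahead of it and the grasp point (between the pads) lies 8 mm behind it; z points along the fingers, y is the line along which they close (so a half turn about z gives the same grasp; the last joint's range is limited). The gripper opens to 87 mm and grips with 3 to 60 N. Pads are 19 mm wide; open, the fingers measure 117 mm over their backs; the gripper's body (75 mm by 190 mm) begins 51 mm behind the grasp point.
Start: joints at [1.133, 0.527, 1.433, -0, 1.181, -0.178], TCP at [0.16, 0.604, 0.234] pointing down, gripper open.
Joint ranges: [-3.08, 3.08], [-0.75, 2.2], [0.22, 2.44], [-1.43, 4.57], [0, 2.65], [-2.85, 2.85]. Speed limits (rad/s): [2.79, 2.79, 3.14, 3.14, 3.14, 3.14].

## Interface

Orientations are given as a unit quaternion [x, y, z, w].
In Python, from rig import robot gives the robot as it stands.
- The arm moves only by the tool move_arm, never from a script. Its argument "moves" is text: rows parted by semicolons, each of 7 numbers parted by spaces: the shift along the tool's x, y, z in units of 100 mm (1.0 is 100 mm), then the turn, a rotation vector about the tool's x, y, z in units of 90 degrees (1.0 is 90 degrees), then the opening, from 0 (shut) to 1 (fully open). A call has 1 to 12 rows; each row is the pose to reach, as a shift and turn from the pose commanded when the call began, along the tool's axes at that moment; what a row does not reach only later rows make up. A row lasts 1/10 s, in which the tool goes at most 50 mm and 8.59 degrees, less where a joint would pass 70% of its speed; a pose out of reach is approached as far as the arm can. A call with a number of a shift or a turn outside -1 to 1 is refused whole. A call with a gripper value outside its range is refused whole. The fingers move at their own pace and stop on an object; "squeeze" is the grip in N (left out, the last holds). Time passes only in rows, so rows that repeat a pose let the fingers close. It gives the time, the measured TCP pose, the force, the opening and the grip force at its end, in the units of the state.
- robot.get_obs(): the state, without advancing time (a new reading comes with each control period).
- robot.camera(name): name is "side" or "top"; returns a dict with "image" (384x512x3 uint8, red, green, blue), "intrinsics" (3x3 intrinsics, pixels), "dist_coeffs" ([k1, k2, p1, p2, k3] as OpenCV has them; the pictures are not rectified), "extrinsics" (4x4, takes a point from world to camera coordinates). Camera axes: x right, y up, looking along -z (the intrinsics and any distortion apply to the point x, -y, -z); pixel columns grow to the right and rows downward; lengths in m; the calibration is good to about 2 mm. A picture is of the moment at which its call begins. There is no depth.
- robot.hand_in(): hands the job in; it is judged then, once.
The state is a dict: "time": time; "q": joint angles; "joint_velocities": joint speeds; "joint_torque": joint torques, N m; "position": TCP position; "tool_rot": TCP orientation; "ft_force": force on the tool from outside, world axes, zero at the start; "moment": the same for the moment, N m; "grip_width": finger opening in m; "grip_force": force on a finger pad.
Only numpy, scipy, OpenCV 4.12 (cv2) and the standard library are available. Lean on these libraries where they do the work, as an engineer would, in place of code of your own. Each camera call takes 0.05 s, during which the arm holds its last target. There are 200 camera calls.

## Task

Clear the red-capped and the blue-capped tall bottles off the storage plate and stand both on the black side mat; only then fetch the green-capped jar from behind them and set it in the middle of the green round stand while the bottles wait on the mat. Then put the two bottles back, each centred upright on the spot of its own colour, and let go of everything. Do not tip anything over, and leave the tube rack, the amber bottle and the grey-capped jar where they are.

Things in the scene. Friction and masses are not known exactly. Their poses are not given: they have to be found in the camera images.
- bottle_red_c (a point): White cylindrical lab bottle, red cap and red band, 42 mm diameter all the way up, 130 mm high, about 0.16 kg; the point is its centre, 65 mm up, z up. Starts on the red spot, 58 mm (centres) beside the other tall bottle, in front of the jar. Grip it from above about 30 mm above its centre, fingers closing along the x axis of its spot (before and behind it): its sides are crowded.
- bottle_blue_c (a point): White cylindrical lab bottle, blue cap and blue band, 42 mm diameter all the way up, 130 mm high, about 0.16 kg; the point is its centre, 65 mm up, z up. Starts on the blue spot, 58 mm (centres) beside the other tall bottle, in front of the jar. Grip it from above about 30 mm above its centre, fingers closing along the x axis of its spot (before and behind it): its sides are crowded.
- jar_c (a point): Squat white jar, green cap and band, 44 mm diameter, 50 mm high, about 0.09 kg; the point is its centre, 25 mm up. Starts on the 4 mm high aluminium plate (18 mm yellow rim 29 to 37 mm beyond the jar), about 54 mm behind (+x of the spots) the two tall bottles, which leave a gripper no room until they are gone; then grip it at its centre, fingers closing along the y axis of the spots.
- home_red: Red standing spot of the red-capped bottle: flat disc, 52 mm diameter, 3 mm high, fixed on the storage plate (disc top 7 mm above the bench), with an 18 mm wide tab of that colour along its -x (towards the robot), ending 60 mm from the disc's centre. Origin: disc centre, underside (4 mm above the bench). The two spots lie side by side along y.
- home_blue: Blue standing spot of the blue-capped bottle: flat disc, 52 mm diameter, 3 mm high, fixed on the storage plate (disc top 7 mm above the bench), with an 18 mm wide tab of that colour along its -x (towards the robot), ending 60 mm from the disc's centre. Origin: disc centre, underside (4 mm above the bench). The two spots lie side by side along y.
- mat: Side area: flat black rubber mat fixed to the bench, 180 mm along its x, 130 mm along its y, 3 mm high; origin at the centre of its underside. Empty at the start; lies to one side of the plate, left or right.
- stand: Round green stand with a 24 mm white dot in its middle, 68 mm diameter, 10 mm high, flat top, fixed to the bench on the side opposite the mat; origin at the centre of its underside.
- tube_rack: Bystander: loose yellow rack full of clear sample tubes, 81 x 173 mm, 102 mm high; origin at the centre of its underside.
- amber: Bystander: loose amber bottle with a black cap, 60 mm diameter, 110 mm high; origin at the centre of its underside.
- grey_jar: Bystander: loose white jar with a grey cap and grey band, 44 mm diameter, 50 mm high, standing alone; origin at the centre of its underside.

How it is judged:
On the way, in this order (a step that is already met when the one before it is completed fails the run):
1. both tall bottles stand upright on the side mat, released, the jar still in its place (within 30 mm) (z of bottle_red_c in the frame of mat between 0.062 and 0.074 m and angle between each of bottle_red_c, bottle_blue_c's own z axis and vertical below 0.12 rad and contact force between each of bottle_red, bottle_blue and the fingers below 0.1 N and linear speed of each of bottle_red, bottle_blue below 0.02 m/s and x of bottle_red_c in the frame of mat between -0.082 and 0.082 m and y of bottle_red_c in the frame of mat between -0.057 and 0.057 m and z of bottle_blue_c in the frame of mat between 0.062 and 0.074 m and x of bottle_blue_c in the frame of mat between -0.082 and 0.082 m and y of bottle_blue_c in the frame of mat between -0.057 and 0.057 m and distance of jar_c from where it was at the start of the episode below 0.03 m), for 0.2 s.
2. the green-capped jar stands on the green stand, released, while both bottles still stand on the mat (z of jar_c in the frame of stand between 0.029 and 0.041 m and angle between each of jar_c, bottle_red_c, bottle_blue_c's own z axis and vertical below 0.12 rad and contact force between each of jar, bottle_red, bottle_blue and the fingers below 0.1 N and linear speed of each of jar, bottle_red, bottle_blue below 0.02 m/s and horizontal distance between jar_c and stand below 0.014 m and z of bottle_red_c in the frame of mat between 0.062 and 0.074 m and x of bottle_red_c in the frame of mat between -0.082 and 0.082 m and y of bottle_red_c in the frame of mat between -0.057 and 0.057 m and z of bottle_blue_c in the frame of mat between 0.062 and 0.074 m and x of bottle_blue_c in the frame of mat between -0.082 and 0.082 m and y of bottle_blue_c in the frame of mat between -0.057 and 0.057 m), for 0.2 s.
At the end, for the whole second after the job is handed in: The red-capped bottle stands upright within 14 mm of the centre of the red spot, the blue-capped one within 14 mm of the centre of the blue spot, the green-capped jar upright within 14 mm of the centre of the green stand, all released and at rest (z of bottle_red_c in the frame of home_red between 0.062 and 0.074 m and angle between each of bottle_red_c, bottle_blue_c, jar_c's own z axis and vertical below 0.12 rad and contact force between each of bottle_red, bottle_blue, jar and the fingers below 0.1 N and linear speed of each of bottle_red, bottle_blue, jar below 0.02 m/s and horizontal distance between bottle_red_c and home_red below 0.014 m and z of bottle_blue_c in the frame of home_blue between 0.062 and 0.074 m and horizontal distance between bottle_blue_c and home_blue below 0.014 m and z of jar_c in the frame of stand between 0.029 and 0.041 m and horizontal distance between jar_c and stand below 0.014 m); the robot touches nothing.
It fails at once if a tall bottle or the green-capped jar is tipped over (angle between any of bottle_red_c, bottle_blue_c, jar_c's own z axis and vertical above 0.6 rad).
It fails at once if the tube rack is disturbed (moved more than 20 mm) (distance of tube_rack from where it was at the start of the episode above 0.02 m).
It fails at once if the amber bottle is disturbed (moved more than 20 mm) (distance of amber from where it was at the start of the episode above 0.02 m).
It fails at once if the grey-capped jar is disturbed (moved more than 20 mm) (distance of grey_jar from where it was at the start of the episode above 0.02 m).
It also fails if it takes over 144 s, if anything falls off the work surface, if the arm or the gripper's body presses on something with over 40 N, if the wrist force passes 120 N, or if a joint passes its speed limit or range.

## Working session

There is one attempt and no reset: what is moved stays moved. The work goes in short steps, Python scripts to look and compute and a tool call to move; the robot and the scene stay as the last step left them, time stands still between calls to the robot, and variables do not carry over. Pictures are saved under pics/ and viewed, at most 14 in all, crops included, and the job is handed in when it is done.

Besides the shell and the picture viewer there is one more tool, called as name(argument=value, ...) on one line, values as JSON. move_arm: Moves the arm, as the interface text tells. Shifts and turns lie within -1 to 1; 1 stands for 100 mm of shift or 90 degrees of turn. Its arguments: {"type":"object","properties":{"moves":{"type":"string"},"squeeze":{"type":"number"}},"required":["moves"]}

```bash
mkdir -p pics
cat > h.py <<'E'
import numpy as np, cv2
from rig import robot
def snap(n,f=None):
    c=robot.camera(n)
    if f: cv2.imwrite('pics/'+f,c['image'][:,:,::-1])
    return c
def ray(c,u,v):
    K=np.array(c['intrinsics']);d=np.array(c['dist_coeffs']);E=np.array(c['extrinsics'])
    p=cv2.undistortPoints(np.array([[[u,v]]],float),K,d)[0,0]
    r=E[:3,:3].T@np.array([p[0],-p[1],-1.]); o=-E[:3,:3].T@E[:3,3]
    return o,r
def onz(c,u,v,z):
    o,r=ray(c,u,v); return o+r*(z-o[2])/r[2]
def proj(c,P):
    E=np.array(c['extrinsics']);P=np.atleast_2d(P);X=(E[:3,:3]@P.T).T+E[:3,3]
    return cv2.projectPoints(X*[1,-1,-1],np.zeros(3),np.zeros(3),np.array(c['intrinsics']),np.array(c['dist_coeffs']))[0][:,0]
def blobs(c,col,amin=30):
    h=cv2.cvtColor(c['image'],cv2.COLOR_RGB2HSV);H,S,V=cv2.split(h)
    s=(S>110)&(V>50)
    m={'red':s&((H<8)|(H>172)),'blue':s&(H>100)&(H<130),'green':s&(H>45)&(H<90)}[col].astype(np.uint8)
    n,l,st,ce=cv2.connectedComponentsWithStats(m)
    return [(st[i],ce[i].round(1),l==i) for i in range(1,n) if st[i,4]>=amin]
E
python3 - <<'E'
from h import *
for n in('top','side'):
    c=snap(n,n+'0.png');E=np.array(c['extrinsics']);print(n,(-E[:3,:3].T@E[:3,3]).round(3),np.array(c['intrinsics'])[0,0])
    for k in('red','blue','green'):
        for st,ce,_ in blobs(c,k): print(k,st,ce)
print(robot.get_obs())
E
```

```text
top [0.485 0.008 0.872] 383.4887681501579
red [258 191  25  41 575] [269.4 207.2]
blue [284 195  29  41 558] [297.6 210.4]
green [278 172  19  20 292] [287.  181.2]
green [124 243  29  29 542] [138.5 256.6]
side [ 0.228 -0.54   0.834] 431.26883101319936
red [249 177  18  17 232] [257.2 184.1]
red [234 216  24  13 118] [243.4 223.7]
blue [259 196  20  16 247] [268.5 203.3]
blue [243 233  22  16 116] [252.2 242.2]
green [154 152  23  17 254] [164.9 160.1]
green [279 203  15  14 185] [285.6 209.6]
{'time': 0.1, 'q': array([ 1.13347950e+00,  5.28367230e-01,  1.43372801e+00, -1.95981249e-05,
        1.18139610e+00, -1.78491908e-01]), 'joint_velocities': array([-1.06023663e-03, -2.75807411e-03, -5.71420203e-03,  9.76966631e-05,
       -2.50457481e-04,  1.57667087e-03]), 'joint_torque': array([ 1.64606868e-04, -4.40985560e+01, -1.77149910e+01,  6.35281275e-02,
        5.34416491e-02, -4.81686550e-05]), 'position': array([0.15967359, 0.60362536, 0.23268781]), 'tool_rot': array([ 1.29047782e-01,  9.91637922e-01, -9.07443357e-04, -2.79074526e-04]), 'ft_force': array([ 0.08977894, -1.28420513,  0.43827287]), 'moment': array([-0.0019975 , -0.02923184,  0.02400311]), 'grip_force': 0.0, 'grip_width': 0.08727373911338746}
```

View pics/top0.png

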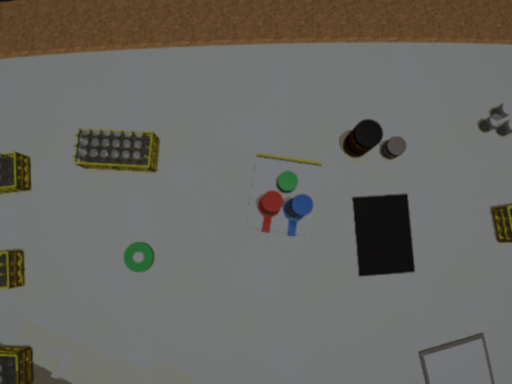

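View pics/side0.png

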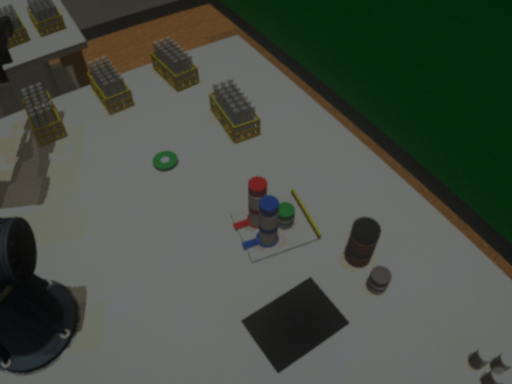

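The top view shows red cap (271,203), blue (301,206), jar (288,181), stand (139,257) and mat (383,235). The amber bottle and grey jar are at (365,137) and (394,147), and the rack at (117,150). The side view agrees.

Run:
```python
from h import *
c=snap('top');s=snap('side')
K=cv2.getStructuringElement(cv2.MORPH_ELLIPSE,(13,13))
for k in('red','blue'):
    m=blobs(c,k,300)[0][2].astype(np.uint8)
    o=cv2.morphologyEx(m,cv2.MORPH_OPEN,K)
    (u,v),r=cv2.minEnclosingCircle(cv2.findContours(o,0,1)[0][0]);print(k,'cap',u,v,r,onz(c,u,v,.137).round(4), 'r', r)
    t=m&~cv2.dilate(o,np.ones((5,5),np.uint8)); ys,xs=np.nonzero(t)
    P=np.array([onz(c,x,y,.007)[:2] for x,y in zip(xs,ys)]);mu=P.mean(0);w,V=np.linalg.eigh(np.cov((P-mu).T));d=V[:,1]*np.sign(V[0,1])
    print('tab mean',mu.round(4),'n',len(P),'dir',d.round(3),'end',((P-mu)@d).min(),'ang',np.degrees(np.arctan2(d[1],d[0])),'disc from tab end',(mu+d*(((P-mu)@d).min()-.001+.06)).round(4))
for st,ce,m in blobs(c,'green',200):
    (u,v),r=cv2.minEnclosingCircle(cv2.findContours(m.astype(np.uint8),0,1)[0][0])
    z=.01 if ce[0]<200 else .054
    print('green',u,v,r,onz(c,u,v,z).round(4))
g=cv2.cvtColor(c['image'],cv2.COLOR_RGB2GRAY);m=np.zeros_like(g);m[185:285,345:420]=(g[185:285,345:420]<45)
r=cv2.minAreaRect(max(cv2.findContours(m,0,1)[0],key=cv2.contourArea))
B=np.array([onz(c,*p,.003)[:2] for p in cv2.boxPoints(r)]);print('mat',B.round(3),B.mean(0))
h=cv2.cvtColor(c['image'],cv2.COLOR_RGB2HSV);m=cv2.inRange(h[145:172,250:330],(20,100,80),(35,255,255));ys,xs=np.nonzero(m)
P=np.array([onz(c,x+250,y+145,.018)[:2] for x,y in zip(xs,ys)]);w,V=np.linalg.eigh(np.cov((P-P.mean(0)).T));print('rim',P.mean(0),V[:,1])
# side view triangulation of caps: silhouettes of spots
for k in('red','blue','green'):
    for st,ce,_ in blobs(s,k,150): print(k,'side onz',onz(s,*ce,{'red':.125,'blue':.125,'green':.045}[k]).round(4))
for n,u,v,z in(('amber',372,130,.11),('grey',396,146,.05)):print(n,onz(c,u,v,z).round(3))
```

```text
red cap 270.9721374511719 201.7327880859375 11.448344230651855 [ 0.5494 -0.0227  0.137 ] r 11.448344230651855
tab mean [ 0.5161 -0.0148] n 136 dir [0.998 0.055] end -0.021298791960727648 ang 3.1423679193499656 disc from tab end [ 0.5538 -0.0128]
blue cap 301.20001220703125 204.5 10.783873558044434 [ 0.5423 -0.0807  0.137 ] r 10.783873558044434
tab mean [ 0.5153 -0.0707] n 187 dir [0.982 0.19 ] end -0.0317224968752136 ang 10.928106585788807 disc from tab end [ 0.5421 -0.0655]
green 287.0247497558594 181.29208374023438 9.756889343261719 [ 0.5998 -0.0623  0.054 ]
green 138.5 256.5 14.57748031616211 [0.4458 0.2732 0.01  ]
mat [[ 0.565 -0.216]
 [ 0.571 -0.345]
 [ 0.393 -0.348]
 [ 0.389 -0.221]] [ 0.4794264  -0.28228662]
rim [ 0.65647917 -0.07066098] [0.17704759 0.98420229]
red side onz [ 0.5545 -0.017   0.125 ]
blue side onz [ 0.546  -0.0749  0.125 ]
green side onz [0.4348 0.2381 0.045 ]
green side onz [ 0.6052 -0.0592  0.045 ]
amber [ 0.693 -0.238  0.11 ]
grey [ 0.672 -0.309  0.05 ]
```

move_arm(moves="-0.6 -0.9 0 0 0 0.94 1;-0.6 -0.9 0 0 0 0.94 1;-0.6 -0.9 0 0 0 0.94 1;-0.6 -0.9 0 0 0 0.94 1;-0.6 -0.9 0 0 0 0.94 1;-0.6 -0.9 0 0 0 0.94 1;-0.6 -0.9 0 0 0 0.94 1;-0.6 -0.9 0 0 0 0.94 1;-0.6 -0.9 0 0 0 0.94 1;-0.6 -0.9 0 0 0 0.94 1;-0.6 -0.9 0 0 0 0.94 1;-0.6 -0.9 0 0 0 0.94 1", squeeze=20)

```text
time: 1.4
position: [0.1948, 0.5017, 0.2335]
tool_rot: [0.762, 0.648, -0.0, 0.0]
ft_force: [0.1, 0.8, 0.4]
grip_width: 0.087
grip_force: 0.0
```

move_arm(moves="-0.86 0.73 0 0 0 0 1;-0.86 0.73 0 0 0 0 1;-0.86 0.73 0 0 0 0 1;-0.86 0.73 0 0 0 0 1")

```text
time: 1.8
position: [0.2536, 0.4038, 0.2337]
tool_rot: [0.763, 0.646, -0.0, -0.0]
ft_force: [-0.1, 0.6, 0.3]
grip_width: 0.0869
grip_force: 0.0
```

move_arm(moves="-0.86 0.73 0 0 0 0 1;-0.86 0.73 0 0 0 0 1;-0.86 0.73 0 0 0 0 1;-0.86 0.73 0 0 0 0 1")

```text
time: 2.2
position: [0.3118, 0.3083, 0.2338]
tool_rot: [0.763, 0.646, 0.001, -0.0]
ft_force: [-0.7, 0.8, 0.0]
grip_width: 0.0867
grip_force: 0.0
```

move_arm(moves="-0.86 0.73 0 0 0 0 1;-0.86 0.73 0 0 0 0 1;-0.86 0.73 0 0 0 0 1;-0.86 0.73 0 0 0 0 1")

```text
time: 2.6
position: [0.3699, 0.2119, 0.2337]
tool_rot: [0.763, 0.646, 0.001, -0.0]
ft_force: [-0.1, -0.0, 0.0]
grip_width: 0.0867
grip_force: 0.0
```

```bash
cat > plan.py <<'E'
import sys,numpy as np
from scipy.spatial.transform import Rotation as R
from rig import robot
# usage: plan.py x y z yaw_deg ... ; world yaw = direction of tool y; prints successive moves
o=robot.get_obs();p=o['position'];Q=R.from_quat(o['tool_rot']);a=list(map(float,sys.argv[1:]))
y=Q.apply([0,1,0]);print('now t=%.1f'%o['time'],p.round(4),'yaw %.1f'%np.degrees(np.arctan2(y[1],y[0])),'F',o['ft_force'].round(1),'w %.4f g %.1f'%(o['grip_width'],o['grip_force']),'q',o['q'].round(2))
for i in range(0,len(a),4):
    t=np.array(a[i:i+3]);w=np.radians(a[i+3]);yy=np.array([np.cos(w),np.sin(w),0]);z=np.array([0,0,-1.])
    T=R.from_matrix(np.c_[np.cross(yy,z),yy,z])
    print((Q.inv().apply(t-p)*10).round(3),((Q.inv()*T).as_rotvec()/(np.pi/2)).round(3)); p,Q=t,T
E
python3 plan.py .543 -.080 .2 -9.5 .543 -.080 .094 -9.5
```

```text
now t=2.6 [0.3699 0.2119 0.2337] yaw -9.5 F [-0.1 -0.   0. ] w 0.0867 g 0.0 q [0.26 0.26 1.91 0.   0.97 0.42]
[-2.593  2.189  0.336] [ 0.001 -0.001 -0.   ]
[0.   0.   1.06] [0. 0. 0.]
```

move_arm(moves="-0.87 0.73 0 0 0 0 1;-0.87 0.73 0 0 0 0 1;-0.87 0.73 0 0 0 0 1;-0.87 0.73 0 0 0 0 1")

```text
time: 3.0
position: [0.4273, 0.1142, 0.2335]
tool_rot: [0.763, 0.646, 0.0, -0.0]
ft_force: [0.1, -0.2, 1.1]
grip_width: 0.0868
grip_force: 0.0
```

move_arm(moves="-0.87 0.73 0 0 0 0 1;-0.87 0.73 0 0 0 0 1;-0.87 0.73 0 0 0 0 1;-0.87 0.73 0 0 0 0 1")

```text
time: 3.4
position: [0.4845, 0.0168, 0.2333]
tool_rot: [0.763, 0.646, 0.0, -0.001]
ft_force: [-0.5, 0.6, -0.3]
grip_width: 0.0868
grip_force: 0.0
```

move_arm(moves="-0.85 0.73 0.34 0 0 0 1;-0.85 0.73 0.34 0 0 0 1;-0.85 0.73 0.34 0 0 0 1;-0.85 0.73 0.34 0 0 0 1;-0.85 0.73 0.34 0 0 0 1")

```text
time: 3.9
position: [0.5405, -0.0771, 0.1993]
tool_rot: [0.762, 0.647, -0.0, -0.002]
ft_force: [-0.1, 0.5, 0.1]
grip_width: 0.0871
grip_force: 0.0
```

```bash
python3 - <<'E'
from h import *
s=snap('side');c=snap('top')
a=s['image'][150:280,170:370];b=c['image'][140:260,190:390]
f=lambda x:cv2.resize(x,None,fx=3,fy=3)
v=np.vstack([cv2.resize(a,(480,300)),cv2.resize(b,(480,290))]);cv2.imwrite('pics/hov.png',v[:,:,::-1])
E
python3 plan.py .543 -.080 .094 -9.5
```

```text
now t=4.0 [ 0.5408 -0.0773  0.1999] yaw -9.3 F [0.4 0.4 0.6] w 0.0870 g 0.0 q [-0.35  0.47  1.67  0.    1.01 -0.18]
[-0.024  0.027  1.059] [-0.001 -0.001  0.002]
```

View pics/hov.png

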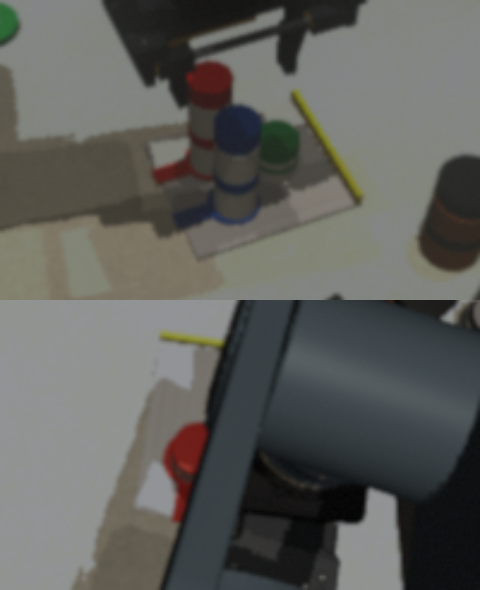

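The side crop shows the fingers straddling the blue bottle (mid x≈237, the same as the cap), so I descend.

move_arm(moves="-0.02 0.03 0.3 0 0 0 1;-0.02 0.03 0.5 0 0 0 1;-0.02 0.03 0.7 0 0 0 1;-0.02 0.03 0.9 0 0 0 1;-0.02 0.03 1 0 0 0 1;-0.02 0.03 1 0 0 0 1")

```text
time: 4.6
position: [0.5436, -0.081, 0.0989]
tool_rot: [0.762, 0.647, -0.001, -0.001]
ft_force: [-0.4, 0.8, -0.0]
grip_width: 0.0871
grip_force: 0.0
```

move_arm(moves="0 0 0.06 0 0 0 1;0 0 0.06 0 0 0 0.3;0 0 0.06 0 0 0 0.3;0 0 0.06 0 0 0 0.3;0 0 0.06 0 0 0 0.3;0 0 0.06 0 0 0 0.3;0 0 0.06 0 0 0 0.3;0 0 0.06 0 0 0 0.3", squeeze=20)

```text
time: 5.4
position: [0.5447, -0.0824, 0.0935]
tool_rot: [0.763, 0.647, -0.0, -0.0]
ft_force: [-0.5, -0.7, 0.7]
grip_width: 0.0418
grip_force: 20.0
```

```bash
python3 plan.py .543 -.080 .134 -9.5 .478 -.316 .134 -9.5
```

```text
now t=5.4 [ 0.5447 -0.0824  0.0935] yaw -9.4 F [-0.5 -0.7  0.7] w 0.0418 g 20.0 q [-0.35  0.63  1.74 -0.    0.77 -0.19]
[ 0.021 -0.021 -0.405] [-0.    -0.     0.001]
[-2.435 -0.252  0.   ] [0. 0. 0.]
```

move_arm(moves="0 0 -0.1 0 0 0 0.3;0 0 -0.3 0 0 0 0.3;0 0 -0.5 0 0 0 0.3;0 0 -0.5 0 0 0 0.3")

```text
time: 5.8
position: [0.5468, -0.083, 0.1463]
tool_rot: [0.763, 0.647, 0.002, 0.003]
ft_force: [0.1, 0.9, -1.9]
grip_width: 0.0414
grip_force: 20.0
```

move_arm(moves="-0.2 -0.02 0 0 0 0 0.3;-0.5 -0.05 0 0 0 0 0.3;-0.8 -0.08 0 0 0 0 0.3;-0.8 -0.08 0 0 0 0 0.3")

```text
time: 6.2
position: [0.5234, -0.1632, 0.143]
tool_rot: [0.764, 0.645, -0.0, 0.0]
ft_force: [0.7, 0.3, -1.3]
grip_width: 0.0413
grip_force: 20.0
```

move_arm(moves="-0.2 -0.02 0 0 0 0 0.3;-0.5 -0.05 0 0 0 0 0.3;-0.8 -0.08 0 0 0 0 0.3;-0.8 -0.08 0 0 0 0 0.3")

```text
time: 6.6
position: [0.5027, -0.2406, 0.1431]
tool_rot: [0.764, 0.645, -0.0, 0.001]
ft_force: [-0.3, 0.2, -0.7]
grip_width: 0.0416
grip_force: 20.0
```

move_arm(moves="-0.2 -0.02 0 0 0 0 0.3;-0.5 -0.05 0 0 0 0 0.3;-0.8 -0.08 0 0 0 0 0.3;-0.8 -0.08 0 0 0 0 0.3;-0.8 -0.08 0 0 0 0 0.3")

```text
time: 7.1
position: [0.4816, -0.3144, 0.1429]
tool_rot: [0.763, 0.646, 0.0, -0.001]
ft_force: [-0.4, 1.2, -1.0]
grip_width: 0.0416
grip_force: 20.0
```

```bash
python3 -c "
from h import *
c=snap('side','p1.png')
for k in('red','blue'):
  for st,ce,_ in blobs(c,k,60): print(k,st,ce)
"; python3 plan.py .478 -.316 .0895 -9.5
```

```text
red [234 216  35  13 150] [248.  223.5]
blue [243 229  35  20 393] [263.1 238.8]
now t=7.2 [ 0.4816 -0.3137  0.143 ] yaw -9.4 F [-1.4  0.6 -0.6] w 0.0416 g 20.0 q [-0.77  0.58  1.64  0.    0.92 -0.61]
[-0.029 -0.031  0.535] [-0.001 -0.001  0.001]
```

View pics/p1.png

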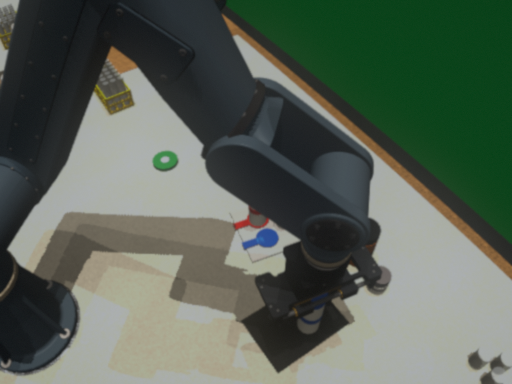

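The bottle hangs over the mat near (308,322), and the blue spot at (266,238) is uncovered. I lower it.

move_arm(moves="-0.02 -0.02 0.2 0 0 0 0.3;-0.02 -0.02 0.4 0 0 0 0.3;-0.02 -0.02 0.48 0 0 0 0.3;-0.02 -0.02 0.52 0 0 0 0.3;-0.02 -0.02 0.54 0 0 0 0.3;-0.02 -0.02 0.54 0 0 0 0.3")

```text
time: 7.75
position: [0.4801, -0.3168, 0.0901]
tool_rot: [0.763, 0.647, 0.0, 0.0]
ft_force: [-0.3, -0.7, -1.1]
grip_width: 0.0418
grip_force: 20.0
```

```bash
python3 plan.py .478 -.316 .0895 -9.5;python3 -c "
from h import *
c=snap('side');ps=[(b[0],b[1],b[2].sum()) for b in blobs(c,'blue',60)];print(ps)
m=[b for b in blobs(c,'blue',60)][0]
(u,v),r=cv2.minEnclosingCircle(cv2.findContours(m[2].astype(np.uint8),0,1)[0][0]);print(u,v,onz(c,u,v,.007))"
```

```text
now t=7.8 [ 0.4801 -0.3168  0.0901] yaw -9.4 F [-0.3 -0.7 -1.1] w 0.0418 g 20.0 q [-0.78  0.66  1.68  0.    0.8  -0.61]
[ 0.004 -0.022  0.006] [0.    0.    0.001]
[(array([243, 234,  29,  14, 190], dtype=int32), array([257.4, 241.9]), np.int64(190))]
257.0 244.0 [ 0.51218441 -0.08258654  0.007     ]
```

move_arm(moves="0 0 0.01 0 0 0 0.3;0 0 0.02 0 0 0 0.3;0 0 0.02 0 0 0 0.3")

```text
time: 8.1
position: [0.4801, -0.3174, 0.0895]
tool_rot: [0.763, 0.647, 0.0, 0.001]
ft_force: [-0.9, 0.8, 8.4]
grip_width: 0.0412
grip_force: 20.0
```

move_arm(moves="0 0 0 0 0 0 0.55;0 0 0 0 0 0 0.7;0 0 0 0 0 0 1;0 0 0 0 0 0 1;0 0 0 0 0 0 1")

```text
time: 8.6
position: [0.4796, -0.3169, 0.0874]
tool_rot: [0.763, 0.647, -0.0, -0.0]
ft_force: [0.5, 0.2, -0.3]
grip_width: 0.0721
grip_force: 0.0
```

move_arm(moves="0 0 -0.2 0 0 0 1;0 0 -0.5 0 0 0 1;0 0 -0.9 0 0 0 1;0 0 -1 0 0 0 1;0 0 -1 0 0 0 1")

```text
time: 9.1
position: [0.4805, -0.3177, 0.1894]
tool_rot: [0.763, 0.647, 0.0, 0.002]
ft_force: [0.6, -0.1, 0.3]
grip_width: 0.087
grip_force: 0.0
```

```bash
python3 -c "
from h import *
c=snap('side','p2.png')
for b in blobs(c,'blue',60):print(b[0],b[1])
";python3 plan.py .550 -.024 .188 -9.5 .550 -.024 .0935 -9.5
```

```text
[243 229  35  20 392] [263.1 238.7]
[301 298  23  25 423] [312.5 309.9]
now t=9.2 [ 0.4796 -0.3169  0.1877] yaw -9.4 F [-0.   0.2 -0.7] w 0.0869 g 0.0 q [-0.78  0.52  1.61 -0.    1.02 -0.61]
[ 3.004  0.215 -0.004] [0.    0.    0.001]
[0.    0.    0.945] [0. 0. 0.]
```

View pics/p2.png

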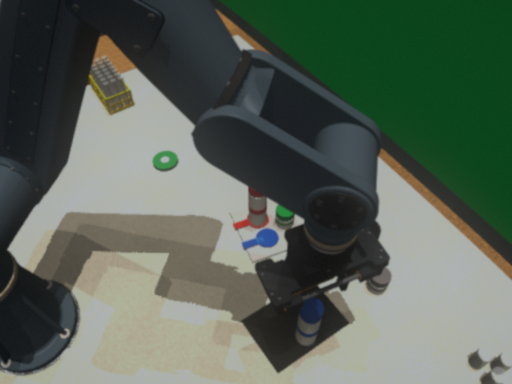

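The blue bottle stands on the mat at about (307,325), upright. Next is the red bottle.

move_arm(moves="0.5 0.04 0 0 0 0 1;1 0.07 0 0 0 0 1;1 0.07 0 0 0 0 1")

```text
time: 9.45
position: [0.5011, -0.2126, 0.185]
tool_rot: [0.761, 0.649, -0.0, -0.005]
ft_force: [0.4, 0.1, -0.1]
grip_width: 0.0873
grip_force: 0.0
```

move_arm(moves="0.5 0.04 0 0 0 0 1;1 0.07 0 0 0 0 1;1 0.07 0 0 0 0 1")

```text
time: 9.75
position: [0.5249, -0.1162, 0.1855]
tool_rot: [0.761, 0.649, -0.001, -0.003]
ft_force: [0.5, -0.1, 0.1]
grip_width: 0.0875
grip_force: 0.0
```

move_arm(moves="0.5 0.04 0 0 0 0 1;1 0.07 0 0 0 0 1;1 0.07 0 0 0 0 1;1 0.07 0 0 0 0 1")

```text
time: 10.15
position: [0.5488, -0.0241, 0.1861]
tool_rot: [0.762, 0.648, -0.001, -0.001]
ft_force: [0.2, -1.0, -0.5]
grip_width: 0.0874
grip_force: 0.0
```

```bash
python3 plan.py .5505 -.024 .0935 -9.5;python3 -c "
from h import *
c=snap('side','p3.png')
for k in('red','blue'):
  for b in blobs(c,k,60):print(k,b[0],b[1])
"
```

```text
now t=10.2 [ 0.5488 -0.0241  0.1861] yaw -9.3 F [ 0.2 -1.  -0.5] w 0.0874 g 0.0 q [-0.25  0.49  1.67 -0.    0.98 -0.08]
[0.004 0.019 0.926] [-0.002  0.     0.002]
red [250 178  16  19 232] [257.5 186. ]
red [234 219  33  10 114] [246.5 224.2]
blue [243 229  35  19 376] [263.4 238.7]
blue [300 297  25  23 457] [311.9 308.1]
```

View pics/p3.png

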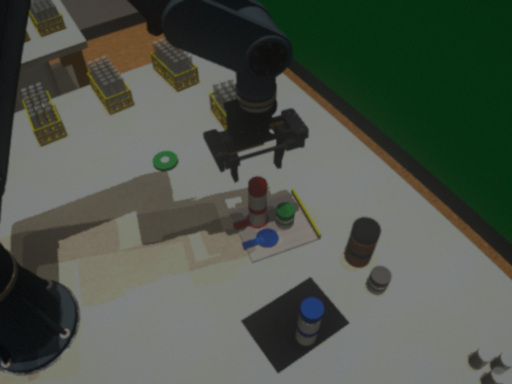

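The fingertips at (237,172) and (280,163) are centred over the red cap (257,185). I descend and grip.

move_arm(moves="0 0.02 0.3 0 0 0 1;0 0.02 0.6 0 0 0 1;0 0.02 0.8 0 0 0 1;0 0.02 0.93 0 0 0 1;0 0.02 0.93 0 0 0 1")

```text
time: 10.7
position: [0.5501, -0.0261, 0.0926]
tool_rot: [0.764, 0.646, -0.001, -0.002]
ft_force: [-0.1, 0.4, -0.6]
grip_width: 0.0869
grip_force: 0.0
```

move_arm(moves="0 0 0 0 0 0 0.3;0 0 0 0 0 0 0.3;0 0 0 0 0 0 0.3;0 0 0 0 0 0 0.3;0 0 0 0 0 0 0.3;0 0 0 0 0 0 0.3;0 0 0 0 0 0 0.3")

```text
time: 11.4
position: [0.5515, -0.0246, 0.0947]
tool_rot: [0.763, 0.647, 0.0, 0.0]
ft_force: [0.2, 0.0, 1.5]
grip_width: 0.0419
grip_force: 20.0
```

move_arm(moves="0 0 -0.1 0 0 0 0.3;0 0 -0.3 0 0 0 0.3;0 0 -0.5 0 0 0 0.3;0 0 -0.5 0 0 0 0.3")

```text
time: 11.8
position: [0.5534, -0.0251, 0.1473]
tool_rot: [0.763, 0.647, 0.002, 0.002]
ft_force: [0.7, 0.2, -1.6]
grip_width: 0.0413
grip_force: 20.0
```

```bash
python3 plan.py .480 -.250 .144 -9.5
```

```text
now t=11.8 [ 0.5534 -0.0251  0.1473] yaw -9.4 F [ 0.7  0.2 -1.6] w 0.0413 g 20.0 q [-0.25  0.55  1.7   0.    0.89 -0.08]
[-2.339 -0.356  0.031] [0.004 0.    0.001]
```

move_arm(moves="-0.2 -0.03 0 0 0 0 0.3;-0.5 -0.07 0 0 0 0 0.3;-0.78 -0.11 0 0 0 0 0.3;-0.78 -0.11 0 0 0 0 0.3")

```text
time: 12.2
position: [0.5269, -0.1025, 0.1439]
tool_rot: [0.764, 0.645, -0.001, -0.0]
ft_force: [1.1, -0.4, -0.4]
grip_width: 0.0415
grip_force: 20.0
```

move_arm(moves="-0.2 -0.03 0 0 0 0 0.3;-0.5 -0.07 0 0 0 0 0.3;-0.78 -0.11 0 0 0 0 0.3;-0.78 -0.11 0 0 0 0 0.3")

```text
time: 12.6
position: [0.5039, -0.1773, 0.1441]
tool_rot: [0.764, 0.645, -0.0, 0.0]
ft_force: [0.6, 1.5, -0.8]
grip_width: 0.0415
grip_force: 20.0
```

move_arm(moves="-0.2 -0.03 0 0 0 0 0.3;-0.5 -0.07 0 0 0 0 0.3;-0.77 -0.11 0 0 0 0 0.3;-0.77 -0.11 0 0 0 0 0.3;-0.77 -0.11 0 0 0 0 0.3")

```text
time: 13.1
position: [0.4806, -0.2483, 0.1441]
tool_rot: [0.763, 0.646, 0.0, -0.001]
ft_force: [-0.1, 0.7, -1.5]
grip_width: 0.0416
grip_force: 20.0
```

```bash
python3 plan.py .480 -.250 .0895 -9.5
```

```text
now t=13.1 [ 0.4806 -0.2483  0.1441] yaw -9.5 F [-0.1  0.7 -1.5] w 0.0416 g 20.0 q [-0.68  0.54  1.73  0.    0.87 -0.52]
[-0.019 -0.002  0.546] [-0.001 -0.001  0.   ]
```

move_arm(moves="-0.02 0 0.2 0 0 0 0.3;-0.02 0 0.4 0 0 0 0.3;-0.02 0 0.48 0 0 0 0.3;-0.02 0 0.52 0 0 0 0.3;-0.02 0 0.54 0 0 0 0.3;-0.02 0 0.55 0 0 0 0.3;-0.02 0 0.55 0 0 0 0.3")

```text
time: 13.8
position: [0.4805, -0.2503, 0.0907]
tool_rot: [0.763, 0.647, 0.0, -0.0]
ft_force: [-1.3, 3.5, 4.7]
grip_width: 0.0415
grip_force: 20.0
```

move_arm(moves="0 0 0 0 0 0 0.55;0 0 0 0 0 0 0.7;0 0 0 0 0 0 1;0 0 0 0 0 0 1;0 0 0 0 0 0 1")

```text
time: 14.3
position: [0.4805, -0.2513, 0.0895]
tool_rot: [0.763, 0.647, -0.0, 0.0]
ft_force: [0.2, 0.2, -0.6]
grip_width: 0.0719
grip_force: 0.0
```

move_arm(moves="0 0 -0.2 0 0 0 1;0 0 -0.5 0 0 0 1;0 0 -0.9 0 0 0 1;0 0 -1 0 0 0 1;0 0 -1 0 0 0 1")

```text
time: 14.8
position: [0.4814, -0.2519, 0.1913]
tool_rot: [0.763, 0.647, 0.0, 0.002]
ft_force: [-0.3, 0.2, -0.4]
grip_width: 0.0866
grip_force: 0.0
```

```bash
python3 plan.py .603 -.061 .188 80.5
```

```text
now t=14.8 [ 0.4814 -0.2519  0.1913] yaw -9.4 F [-0.3  0.2 -0.4] w 0.0866 g 0.0 q [-0.69  0.47  1.69 -0.    0.98 -0.52]
[2.083 0.887 0.032] [ 0.001  0.003 -0.999]
```

move_arm(moves="1 0.44 0 0 0 -1 1;1 0.44 0 0 0 -1 1;1 0.44 0 0 0 -1 1;1 0.44 0 0 0 -1 1;1 0.44 0 0 0 -1 1;1 0.44 0 0 0 -1 1;1 0.44 0 0 0 -1 1;1 0.44 0 0 0 -1 1;1 0.44 0 0 0 -1 1;1 0.44 0 0 0 -1 1;1 0.44 0 0 0 -1 1;1 0.44 0 0 0 -1 1")

```text
time: 16.0
position: [0.539, -0.1592, 0.1875]
tool_rot: [0.082, 0.997, 0.001, -0.002]
ft_force: [0.0, 0.4, -0.2]
grip_width: 0.087
grip_force: 0.0
```

```bash
python3 plan.py .602 -.061 .15 80.5; python3 -c "
from h import *
c=snap('side','p4.png')
for k in('red','blue','green'):
  for b in blobs(c,k,60):
    (u,v),r=cv2.minEnclosingCircle(cv2.findContours(b[2].astype(np.uint8),0,1)[0][0]);print(k,b[0],b[1],u,v,r)
"
```

```text
now t=16.0 [ 0.539  -0.1592  0.1875] yaw 80.6 F [ 0.   0.4 -0.2] w 0.0870 g 0.0 q [-0.49  0.5   1.64 -0.    1.01 -1.89]
[-0.461  1.071  0.375] [ 0.001 -0.002  0.001]
red [234 210  35  19 375] [253.8 219.8] 251.0 222.5 17.356653213500977
red [279 269  23  25 472] [289.9 281. ] 289.5714416503906 281.1428527832031 12.657275199890137
blue [250 229  28  18 279] [264.4 237.8] 263.53448486328125 239.15516662597656 13.830327033996582
blue [300 297  25  26 475] [311.8 308.5] 311.3350524902344 309.2010192871094 12.868502616882324
green [  239     0   273   243 30984] [423.2  85. ] 375.0 121.0 182.0358123779297
green [153 152  24  17 251] [164.8 160.1] 164.5 159.5 11.597513198852539
green [277 204   8  13  64] [280.5 210.2] 280.5 210.0 6.18475866317749
```

View pics/p4.png

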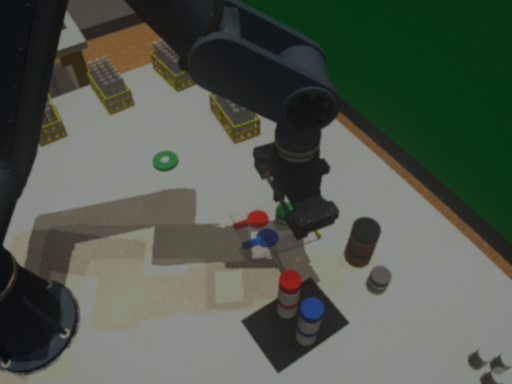

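Both bottles stand on the mat (red cap at (290,281), blue at (312,308)). The spots are free in the side view, so I measure them while moving over the jar.

move_arm(moves="-0.23 0.5 0 0 0 0 1;-0.46 1 0 0 0 0 1;-0.46 1 0.2 0 0 0 1;-0.46 1 0.37 0 0 0 1;-0.46 1 0.37 0 0 0 1")

```text
time: 16.55
position: [0.5997, -0.0671, 0.1493]
tool_rot: [0.082, 0.997, 0.001, -0.004]
ft_force: [-0.8, 0.5, 0.9]
grip_width: 0.0872
grip_force: 0.0
```

```bash
python3 plan.py .602 -.061 .0215 80.5; python3 -c "
from h import *
c=snap('side','p5.png')
im=cv2.imread('pics/p4.png')[:,:,::-1];d=dict(c);d['image']=im
K=cv2.getStructuringElement(cv2.MORPH_ELLIPSE,(9,9))
M=blobs(d,'red',300)[0][2].astype(np.uint8)
o=cv2.morphologyEx(M,cv2.MORPH_OPEN,K)
e=cv2.fitEllipse(cv2.findContours(o,0,1)[0][0]);print('red',e,onz(c,*e[0],.007).round(4))
M=blobs(dict(d,image=cv2.imread('pics/p2.png')[:,:,::-1]),'blue',300)[0][2].astype(np.uint8)
o=cv2.morphologyEx(M,cv2.MORPH_OPEN,K)
e=cv2.fitEllipse(cv2.findContours(o,0,1)[0][0]);print('blue',e,onz(c,*e[0],.007).round(4))
e=cv2.fitEllipse(cv2.findContours(blobs(d,'green',200)[1][2].astype(np.uint8),0,1)[0][0]);print('stand',e,onz(c,*e[0],.01).round(4))
v=c['image'][150:270,180:360];cv2.imwrite('pics/p5c.png',cv2.resize(v,None,fx=3,fy=3)[:,:,::-1])
"
```

```text
now t=16.6 [ 0.5997 -0.0671  0.1493] yaw 80.6 F [-0.8  0.5  0.9] w 0.0872 g 0.0 q [-0.3   0.61  1.56 -0.    0.98 -1.7 ]
[-0.021  0.063  1.277] [ 0.001 -0.005  0.001]
red ((256.8748474121094, 218.86280822753906), (16.38488006591797, 21.241859436035156), 84.18637084960938) [ 0.5498 -0.0223  0.007 ]
blue ((266.7186279296875, 237.58155822753906), (16.758316040039062, 21.291841506958008), 85.55085754394531) [ 0.5404 -0.0797  0.007 ]
stand ((164.71006774902344, 159.91905212402344), (16.022464752197266, 22.90342140197754), 80.33283233642578) [0.4438 0.2736 0.01  ]
```

View pics/p5c.png

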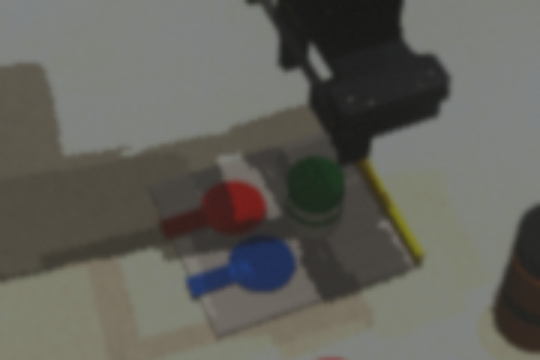

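move_arm(moves="-0.02 0.05 0.3 0 0 0 1;-0.02 0.05 0.6 0 0 0 1;-0.02 0.05 0.9 0 0 0 1;-0.02 0.05 0.9 0 0 0 1;-0.02 0.05 0.9 0 0 0 1")

```text
time: 17.1
position: [0.6049, -0.0645, 0.0631]
tool_rot: [0.083, 0.997, -0.0, -0.0]
ft_force: [0.8, 0.2, 1.0]
grip_width: 0.0872
grip_force: 0.0
```

```bash
python3 plan.py .601 -.062 .0215 80.5
```

```text
now t=17.1 [ 0.6049 -0.0645  0.0631] yaw 80.5 F [0.8 0.2 1. ] w 0.0872 g 0.0 q [-0.29  0.73  1.6  -0.    0.81 -1.69]
[0.043 0.019 0.416] [-0. -0. -0.]
```

move_arm(moves="0.03 0.02 0.15 0 0 0 1;0.03 0.02 0.3 0 0 0 1;0.03 0.02 0.42 0 0 0 1;0.03 0.02 0.42 0 0 0 1")

```text
time: 17.5
position: [0.6014, -0.0615, 0.0195]
tool_rot: [0.082, 0.997, 0.0, -0.001]
ft_force: [0.4, 0.4, 1.0]
grip_width: 0.0873
grip_force: 0.0
```

move_arm(moves="0 0 0 0 0 0 0.3;0 0 0 0 0 0 0.3;0 0 0 0 0 0 0.3;0 0 0 0 0 0 0.3;0 0 0 0 0 0 0.3;0 0 0 0 0 0 0.3;0 0 0 0 0 0 0.3", squeeze=15)

```text
time: 18.2
position: [0.6022, -0.0616, 0.0207]
tool_rot: [0.082, 0.997, -0.0, 0.0]
ft_force: [0.9, -0.6, 0.2]
grip_width: 0.0434
grip_force: 15.0
```

```bash
python3 plan.py .601 -.062 .12 80.5 .4448 .2732 .12 80.5
```

```text
now t=18.2 [ 0.6022 -0.0616  0.0207] yaw 80.6 F [ 0.9 -0.6  0.2] w 0.0434 g 15.0 q [-0.29  0.8   1.62 -0.    0.72 -1.69]
[ 0.011 -0.006 -0.993] [-0.     0.     0.001]
[2.094 3.048 0.   ] [0. 0. 0.]
```

move_arm(moves="0 0 -0.2 0 0 0 0.3;0 0 -0.6 0 0 0 0.3;0 0 -0.99 0 0 0 0.3;0 0 -0.99 0 0 0 0.3")

```text
time: 18.6
position: [0.6059, -0.0624, 0.1248]
tool_rot: [0.082, 0.997, -0.001, 0.005]
ft_force: [1.3, -1.0, -0.1]
grip_width: 0.0434
grip_force: 15.0
```

move_arm(moves="0.2 0.3 0 0 0 0 0.3;0.52 0.76 0 0 0 0 0.3;0.52 0.76 0 0 0 0 0.3;0.52 0.76 0 0 0 0 0.3")

```text
time: 19.0
position: [0.5616, 0.0236, 0.1187]
tool_rot: [0.081, 0.997, 0.0, -0.001]
ft_force: [0.4, -0.2, -1.0]
grip_width: 0.0436
grip_force: 15.0
```

move_arm(moves="0.2 0.3 0 0 0 0 0.3;0.52 0.76 0 0 0 0 0.3;0.52 0.76 0 0 0 0 0.3;0.52 0.76 0 0 0 0 0.3")

```text
time: 19.4
position: [0.5246, 0.1058, 0.1192]
tool_rot: [0.081, 0.997, -0.0, 0.0]
ft_force: [1.0, 0.1, -1.9]
grip_width: 0.0437
grip_force: 15.0
```

move_arm(moves="0.2 0.3 0 0 0 0 0.3;0.52 0.76 0 0 0 0 0.3;0.52 0.76 0 0 0 0 0.3;0.52 0.76 0 0 0 0 0.3")

```text
time: 19.8
position: [0.4866, 0.1888, 0.1195]
tool_rot: [0.081, 0.997, -0.0, 0.001]
ft_force: [0.4, -1.3, -0.7]
grip_width: 0.0437
grip_force: 15.0
```

```bash
python3 plan.py .4448 .2732 .0277 80.5
```

```text
now t=19.8 [0.4866 0.1888 0.1195] yaw 80.7 F [ 0.4 -1.3 -0.7] w 0.0437 g 15.0 q [ 0.16  0.56  1.79 -0.    0.78 -1.25]
[0.551 0.765 0.917] [-0.     0.001  0.002]
```

move_arm(moves="0.2 0.3 0 0 0 0 0.3;0.54 0.76 0 0 0 0 0.3;0.54 0.76 0.2 0 0 0 0.3;0.54 0.76 0.5 0 0 0 0.3;0.54 0.76 0.7 0 0 0 0.3;0.54 0.76 0.7 0 0 0 0.3")

```text
time: 20.4
position: [0.4455, 0.2708, 0.0472]
tool_rot: [0.083, 0.997, -0.001, -0.002]
ft_force: [-0.9, 0.1, -0.9]
grip_width: 0.0436
grip_force: 15.0
```

```bash
python3 plan.py .4448 .2732 .0277 80.5; python3 -c "
from h import *
a=snap('side')['image'][100:220,90:250];b=snap('top')['image'][200:300,80:220]
cv2.imwrite('pics/p6.png',np.vstack([cv2.resize(a,(400,300)),cv2.resize(b,(400,286))])[:,:,::-1])"
```

```text
now t=20.4 [0.4455 0.2708 0.0472] yaw 80.5 F [-0.9  0.1 -0.9] w 0.0436 g 15.0 q [ 0.33  0.69  1.83 -0.    0.62 -1.07]
[0.01  0.023 0.195] [-0.001 -0.002 -0.001]
```

View pics/p6.png

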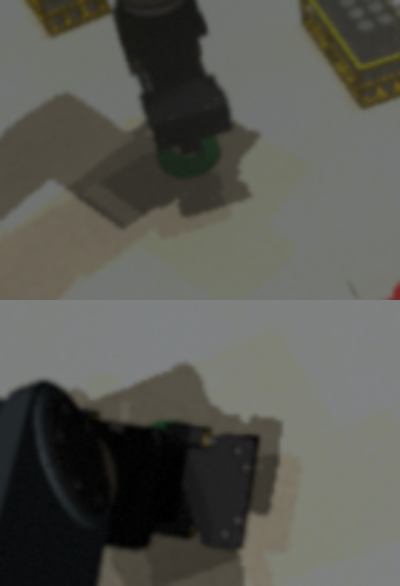

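The side crop shows the hand over the green stand (188,158). I lower in small steps.

move_arm(moves="0.01 0.02 0.08 0 0 0 0.3;0.01 0.02 0.14 0 0 0 0.3;0.01 0.02 0.18 0 0 0 0.3;0.01 0.02 0.2 0 0 0 0.3;0.01 0.02 0.21 0 0 0 0.3;0.01 0.02 0.21 0 0 0 0.3")

```text
time: 21.1
position: [0.444, 0.275, 0.0285]
tool_rot: [0.082, 0.997, -0.0, -0.0]
ft_force: [-0.1, 0.0, 0.0]
grip_width: 0.0436
grip_force: 15.0
```

```bash
python3 plan.py .4448 .2732 .0267 80.5
```

```text
now t=21.1 [0.444  0.275  0.0285] yaw 80.6 F [-0.1  0.   0. ] w 0.0436 g 15.0 q [ 0.34  0.73  1.83 -0.    0.58 -1.07]
[-0.01  -0.016  0.018] [-0.    -0.     0.001]
```

move_arm(moves="0 -0.01 0.01 0 0 0 0.3;0 -0.01 0.02 0 0 0 0.3;0 -0.01 0.02 0 0 0 0.3")

```text
time: 21.4
position: [0.4439, 0.2739, 0.0267]
tool_rot: [0.082, 0.997, -0.0, 0.0]
ft_force: [1.5, -0.3, 0.7]
grip_width: 0.0433
grip_force: 15.0
```

move_arm(moves="0 0 0 0 0 0 0.55;0 0 0 0 0 0 0.7;0 0 0 0 0 0 1;0 0 0 0 0 0 1;0 0 0 0 0 0 1")

```text
time: 21.9
position: [0.4439, 0.2739, 0.0266]
tool_rot: [0.082, 0.997, 0.0, 0.0]
ft_force: [-0.1, 0.5, 1.0]
grip_width: 0.072
grip_force: 0.0
```

move_arm(moves="0 0 -0.2 0 0 0 1;0 0 -0.5 0 0 0 1;0 0 -0.9 0 0 0 1;0 0 -1 0 0 0 1;0 0 -1 0 0 0 1")

```text
time: 22.4
position: [0.4451, 0.2744, 0.1283]
tool_rot: [0.082, 0.997, 0.001, 0.002]
ft_force: [0.5, -0.2, -0.2]
grip_width: 0.0868
grip_force: 0.0
```

move_arm(moves="0 -0.8 -0.6 0 0 1 1;0 -0.8 -0.6 0 0 1 1;0 -0.8 -0.6 0 0 1 1;0 -0.8 -0.6 0 0 1 1;0 -0.8 -0.6 0 0 1 1;0 -0.8 -0.6 0 0 1 1;0 -0.8 -0.6 0 0 1 1;0 -0.8 -0.6 0 0 1 1;0 -0.8 -0.6 0 0 1 1;0 -0.8 -0.6 0 0 1 1;0 -0.8 -0.6 0 0 1 1")

```text
time: 23.5
position: [0.4297, 0.1948, 0.1848]
tool_rot: [0.764, 0.645, -0.002, -0.001]
ft_force: [-0.5, 0.4, 0.4]
grip_width: 0.0867
grip_force: 0.0
```

```bash
python3 plan.py .4805 -.2513 .19 -9.5;python3 -c "
from h import *
c=snap('side','p7.png')
for k in('red','blue','green'):
  for b in blobs(c,k,60):
    (u,v),r=cv2.minEnclosingCircle(cv2.findContours(b[2].astype(np.uint8),0,1)[0][0]);print(k,b[0],b[1],u,v,r)
c=snap('top','p7t.png')
"
```

```text
now t=23.5 [0.4297 0.1948 0.1848] yaw -9.7 F [-0.5  0.4  0.4] w 0.0867 g 0.0 q [ 0.19  0.4   1.86 -0.    0.89  0.36]
[-4.312  1.25  -0.051] [-0.002  0.001 -0.002]
red [234 210  34  19 372] [253.5 219.9] 250.5 221.0 17.241039276123047
red [280 270  22  24 410] [290.1 281. ] 289.8529357910156 281.26470947265625 11.90550708770752
blue [243 229  35  20 382] [263.  238.8] 260.0 240.5 17.585603713989258
blue [300 297  25  23 450] [311.9 308. ] 311.8989562988281 307.72796630859375 12.312589645385742
```

View pics/p7.png

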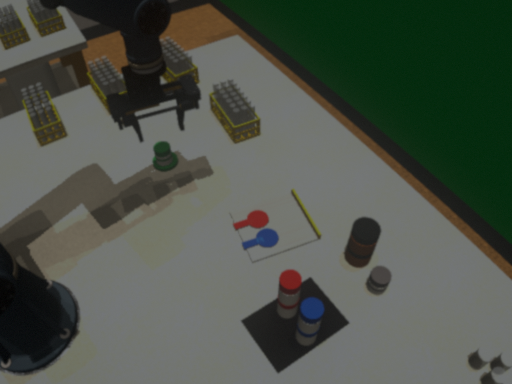

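The jar stands upright on the green stand at (164,155) and both bottles wait on the mat. The red bottle goes back first.

move_arm(moves="-0.5 0.15 -0.05 0 0 0 1;-0.86 0.25 -0.05 0 0 0 1;-0.86 0.25 -0.05 0 0 0 1")

```text
time: 23.9
position: [0.4419, 0.1028, 0.1907]
tool_rot: [0.764, 0.646, -0.001, 0.0]
ft_force: [0.1, 0.4, 0.5]
grip_width: 0.087
grip_force: 0.0
```

move_arm(moves="-0.5 0.15 0 0 0 0 1;-0.86 0.25 0 0 0 0 1;-0.86 0.25 0 0 0 0 1")

```text
time: 24.2
position: [0.4531, 0.014, 0.191]
tool_rot: [0.764, 0.645, -0.0, 0.001]
ft_force: [0.5, 0.8, 0.2]
grip_width: 0.0874
grip_force: 0.0
```

move_arm(moves="-0.5 0.15 0 0 0 0 1;-0.86 0.25 0 0 0 0 1;-0.86 0.25 0 0 0 0 1")

```text
time: 24.5
position: [0.4642, -0.0748, 0.1912]
tool_rot: [0.764, 0.645, 0.0, 0.001]
ft_force: [-0.5, 0.1, 0.5]
grip_width: 0.087
grip_force: 0.0
```

move_arm(moves="-0.5 0.15 0 0 0 0 1;-0.86 0.25 0 0 0 0 1;-0.86 0.25 0 0 0 0 1")

```text
time: 24.8
position: [0.4749, -0.1636, 0.1912]
tool_rot: [0.764, 0.646, 0.0, 0.001]
ft_force: [-0.0, 0.7, -0.2]
grip_width: 0.0869
grip_force: 0.0
```

move_arm(moves="-0.5 0.15 0 0 0 0 1;-0.86 0.25 0 0 0 0 1;-0.86 0.25 0 0 0 0 1;-0.86 0.25 0 0 0 0 1")

```text
time: 25.2
position: [0.4833, -0.2478, 0.1907]
tool_rot: [0.763, 0.647, 0.0, -0.002]
ft_force: [0.4, -0.1, 0.1]
grip_width: 0.0872
grip_force: 0.0
```

```bash
python3 plan.py .4805 -.2513 .0905 -9.5;python3 -c "
from h import *
c=snap('top')
for b in blobs(c,'green',60):
    (u,v),r=cv2.minEnclosingCircle(cv2.findContours(b[2].astype(np.uint8),0,1)[0][0]);print(b[0],b[1],u,v,r,onz(c,u,v,.06),onz(c,u,v,.01))
s=snap('side')
for b in blobs(s,'green',60)[-1:]:
    print(b[0],b[1],onz(s,*b[1],.05))
a=s['image'][120:190,120:210]; cv2.imwrite('pics/p8.png',np.vstack([cv2.resize(a,(400,300)),cv2.resize(c['image'][220:290,95:185],(400,300))])[:,:,::-1])
"
```

```text
now t=25.2 [ 0.4833 -0.2478  0.1907] yaw -9.4 F [ 0.4 -0.1  0.1] w 0.0872 g 0.0 q [-0.68  0.48  1.68  0.    0.99 -0.52]
[-0.042 -0.019  1.001] [-0.002 -0.002  0.001]
[123 243  30  29 585] [137.  256.8] 137.3972625732422 256.7020568847656 15.34119987487793 [0.44765622 0.26021981 0.06      ] [0.4453622  0.27575661 0.01      ]
[154 153  23  16 104] [166.3 162.7] [0.43267636 0.22275877 0.05      ]
```

View pics/p8.png

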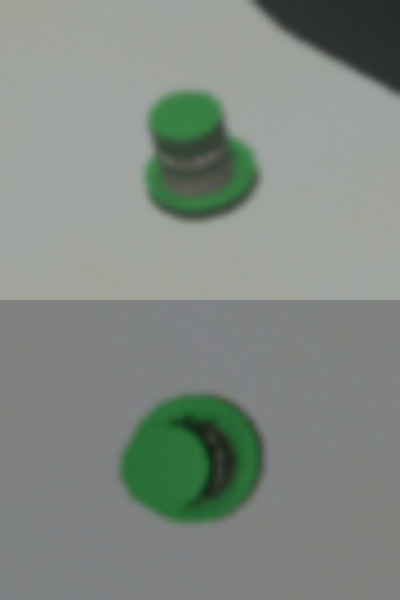

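The jar looks well centred: its top centre at about (132,259) maps to (0.443, 0.271), against the stand at (0.445, 0.273). I go on with the red bottle.

move_arm(moves="-0.03 -0.02 0.3 0 0 0 1;-0.03 -0.02 0.6 0 0 0 1;-0.03 -0.02 0.85 0 0 0 1;-0.03 -0.02 1 0 0 0 1;-0.03 -0.02 1 0 0 0 1")

```text
time: 25.8
position: [0.4796, -0.2489, 0.0896]
tool_rot: [0.762, 0.647, -0.0, -0.003]
ft_force: [-0.6, 0.3, -0.1]
grip_width: 0.087
grip_force: 0.0
```

move_arm(moves="0 0 0 0 0 0 0.3;0 0 0 0 0 0 0.3;0 0 0 0 0 0 0.3;0 0 0 0 0 0 0.3;0 0 0 0 0 0 0.3;0 0 0 0 0 0 0.3;0 0 0 0 0 0 0.3", squeeze=20)

```text
time: 26.5
position: [0.4811, -0.2523, 0.0916]
tool_rot: [0.763, 0.647, -0.0, -0.0]
ft_force: [-0.2, -0.6, 1.5]
grip_width: 0.0416
grip_force: 20.0
```

```bash
python3 plan.py .551 -.0235 .1445 -9.5
```

```text
now t=26.5 [ 0.4811 -0.2523  0.0916] yaw -9.4 F [-0.2 -0.6  1.5] w 0.0416 g 20.0 q [-0.69  0.63  1.76 -0.    0.76 -0.52]
[ 2.372  0.314 -0.529] [-0.    -0.     0.001]
```

move_arm(moves="0 0 -0.1 0 0 0 0.3;0 0 -0.3 0 0 0 0.3;0 0 -0.53 0 0 0 0.3;0 0 -0.53 0 0 0 0.3")

```text
time: 26.9
position: [0.483, -0.2536, 0.1475]
tool_rot: [0.763, 0.647, 0.001, 0.003]
ft_force: [0.4, -1.0, -1.1]
grip_width: 0.0416
grip_force: 20.0
```

move_arm(moves="0.2 0.03 0 0 0 0 0.3;0.5 0.07 0 0 0 0 0.3;0.79 0.1 0 0 0 0 0.3;0.79 0.1 0 0 0 0 0.3")

```text
time: 27.3
position: [0.5033, -0.1724, 0.1437]
tool_rot: [0.762, 0.648, -0.0, -0.002]
ft_force: [-0.2, -0.4, -2.4]
grip_width: 0.0416
grip_force: 20.0
```

move_arm(moves="0.2 0.03 0 0 0 0 0.3;0.5 0.07 0 0 0 0 0.3;0.79 0.1 0 0 0 0 0.3;0.79 0.1 0 0 0 0 0.3")

```text
time: 27.7
position: [0.5266, -0.0972, 0.1439]
tool_rot: [0.762, 0.648, -0.0, -0.001]
ft_force: [-1.0, -0.6, -1.4]
grip_width: 0.0415
grip_force: 20.0
```

move_arm(moves="0.2 0.03 0 0 0 0 0.3;0.5 0.07 0 0 0 0 0.3;0.79 0.1 0 0 0 0 0.3;0.79 0.1 0 0 0 0 0.3;0.79 0.1 0 0 0 0 0.3")

```text
time: 28.2
position: [0.5495, -0.024, 0.1441]
tool_rot: [0.762, 0.647, -0.0, 0.0]
ft_force: [-0.3, 0.4, -0.9]
grip_width: 0.0414
grip_force: 20.0
```

```bash
python3 plan.py .551 -.0235 .0955 -9.5
```

```text
now t=28.2 [ 0.5495 -0.024   0.1441] yaw -9.4 F [-0.3  0.4 -0.9] w 0.0414 g 20.0 q [-0.25  0.55  1.71 -0.    0.89 -0.08]
[0.008 0.015 0.486] [-0.     0.     0.002]
```

move_arm(moves="0.01 0.01 0.2 0 0 0 0.3;0.01 0.01 0.35 0 0 0 0.3;0.01 0.01 0.43 0 0 0 0.3;0.01 0.01 0.47 0 0 0 0.3;0.01 0.01 0.49 0 0 0 0.3;0.01 0.01 0.49 0 0 0 0.3")

```text
time: 28.8
position: [0.5511, -0.0232, 0.096]
tool_rot: [0.763, 0.646, 0.0, 0.0]
ft_force: [0.6, 0.9, -1.6]
grip_width: 0.0415
grip_force: 20.0
```

```bash
python3 plan.py .551 -.0235 .0945 -9.5
```

```text
now t=28.8 [ 0.5511 -0.0232  0.096 ] yaw -9.5 F [ 0.6  0.9 -1.6] w 0.0415 g 20.0 q [-0.24  0.63  1.73 -0.    0.78 -0.08]
[-0.003 -0.     0.015] [0.001 0.    0.   ]
```

move_arm(moves="0 0 0.01 0 0 0 0.3;0 0 0.02 0 0 0 0.3;0 0 0.02 0 0 0 0.3")

```text
time: 29.1
position: [0.5514, -0.0229, 0.0956]
tool_rot: [0.763, 0.647, 0.0, 0.001]
ft_force: [-3.3, -0.4, 9.2]
grip_width: 0.0417
grip_force: 20.0
```

move_arm(moves="0 0 0 0 0 0 0.55;0 0 0 0 0 0 0.7;0 0 0 0 0 0 1;0 0 0 0 0 0 1;0 0 0 0 0 0 1")

```text
time: 29.6
position: [0.5508, -0.0225, 0.0934]
tool_rot: [0.763, 0.647, -0.0, -0.0]
ft_force: [0.2, -1.3, -0.2]
grip_width: 0.072
grip_force: 0.0
```

move_arm(moves="0 0 -0.2 0 0 0 1;0 0 -0.5 0 0 0 1;0 0 -0.9 0 0 0 1;0 0 -1 0 0 0 1;0 0 -1 0 0 0 1")

```text
time: 30.1
position: [0.552, -0.0228, 0.1953]
tool_rot: [0.763, 0.647, 0.001, 0.002]
ft_force: [-0.0, 0.4, -0.5]
grip_width: 0.0871
grip_force: 0.0
```

```bash
python3 plan.py .4797 -.3175 .193 -9.5
```

```text
now t=30.1 [ 0.552  -0.0228  0.1953] yaw -9.4 F [-0.   0.4 -0.5] w 0.0871 g 0.0 q [-0.24  0.48  1.66  0.    1.   -0.08]
[-3.026 -0.231  0.023] [0.003 0.    0.001]
```

move_arm(moves="-0.5 -0.04 0 0 0 0 1;-1 -0.08 0 0 0 0 1;-1 -0.08 0 0 0 0 1")

```text
time: 30.4
position: [0.525, -0.1246, 0.1918]
tool_rot: [0.765, 0.644, -0.001, -0.0]
ft_force: [-0.3, -0.3, 0.4]
grip_width: 0.0871
grip_force: 0.0
```

move_arm(moves="-0.5 -0.04 0 0 0 0 1;-1 -0.08 0 0 0 0 1;-1 -0.08 0 0 0 0 1")

```text
time: 30.7
position: [0.5013, -0.2221, 0.192]
tool_rot: [0.765, 0.644, -0.001, 0.0]
ft_force: [1.3, 0.5, 0.3]
grip_width: 0.0871
grip_force: 0.0
```

move_arm(moves="-0.5 -0.04 0 0 0 0 1;-1 -0.08 0 0 0 0 1;-1 -0.08 0 0 0 0 1;-1 -0.08 0 0 0 0 1;-1 -0.08 0 0 0 0 1")

```text
time: 31.2
position: [0.4776, -0.3125, 0.1923]
tool_rot: [0.763, 0.647, 0.0, -0.002]
ft_force: [0.7, 0.4, -0.4]
grip_width: 0.0866
grip_force: 0.0
```

```bash
python3 plan.py .4797 -.3172 .0895 -9.5;python3 -c "
from h import *
c=snap('side')
K=cv2.getStructuringElement(cv2.MORPH_ELLIPSE,(9,9))
for k in('red','blue'):
  for b in blobs(c,k,60):print(k,b[0],b[1])
cv2.imwrite('pics/p9.png',cv2.resize(c['image'][160:370,200:400],None,fx=2.8,fy=2.8)[:,:,::-1])"
```

```text
now t=31.2 [ 0.4776 -0.3125  0.1923] yaw -9.4 F [ 0.7  0.4 -0.4] w 0.0866 g 0.0 q [-0.78  0.51  1.61  0.    1.03 -0.61]
[-0.046  0.031  1.028] [-0.002 -0.002  0.001]
red [248 186  13  10  64] [253.3 191. ]
red [234 214  35  15 175] [250.3 223.2]
blue [243 229  35  20 393] [263.1 238.8]
blue [301 298  23  25 444] [311.9 309.4]
```

View pics/p9.png

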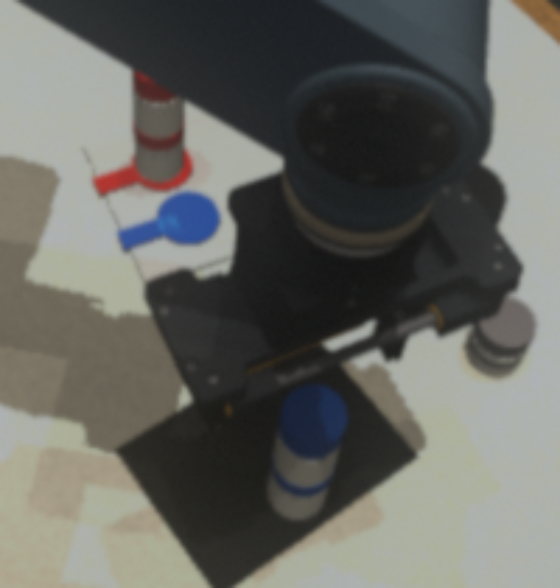

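The red bottle stands upright on its spot, base (159,172) within disc (163,168). Blue is next.

move_arm(moves="-0.03 0.02 0.3 0 0 0 1;-0.03 0.02 0.6 0 0 0 1;-0.03 0.02 0.85 0 0 0 1;-0.03 0.02 1 0 0 0 1;-0.03 0.02 1 0 0 0 1")

```text
time: 31.75
position: [0.4785, -0.3147, 0.0912]
tool_rot: [0.762, 0.647, -0.0, -0.003]
ft_force: [-0.2, 0.9, 0.0]
grip_width: 0.0872
grip_force: 0.0
```

move_arm(moves="0 0 0 0 0 0 0.3;0 0 0 0 0 0 0.3;0 0 0 0 0 0 0.3;0 0 0 0 0 0 0.3;0 0 0 0 0 0 0.3;0 0 0 0 0 0 0.3;0 0 0 0 0 0 0.3")

```text
time: 32.45
position: [0.4795, -0.318, 0.0937]
tool_rot: [0.763, 0.647, 0.0, 0.0]
ft_force: [-1.3, -0.1, 1.1]
grip_width: 0.0415
grip_force: 20.0
```

```bash
python3 plan.py .5425 -.081 .1445 -9.5
```

```text
now t=32.5 [ 0.4795 -0.318   0.0937] yaw -9.4 F [-1.3 -0.1  1.1] w 0.0415 g 20.0 q [-0.78  0.66  1.67 -0.    0.81 -0.62]
[ 2.441  0.233 -0.508] [0.    0.    0.001]
```

move_arm(moves="0 0 -0.1 0 0 0 0.3;0 0 -0.3 0 0 0 0.3;0 0 -0.51 0 0 0 0.3;0 0 -0.51 0 0 0 0.3")

```text
time: 32.85
position: [0.481, -0.3193, 0.1474]
tool_rot: [0.763, 0.647, 0.0, 0.003]
ft_force: [-0.1, -0.0, -0.6]
grip_width: 0.0415
grip_force: 20.0
```

move_arm(moves="0.2 0.02 0 0 0 0 0.3;0.5 0.05 0 0 0 0 0.3;0.81 0.08 0 0 0 0 0.3;0.81 0.08 0 0 0 0 0.3")

```text
time: 33.25
position: [0.4997, -0.235, 0.1436]
tool_rot: [0.762, 0.648, 0.0, -0.002]
ft_force: [-0.5, 0.3, -1.7]
grip_width: 0.0416
grip_force: 20.0
```

move_arm(moves="0.2 0.02 0 0 0 0 0.3;0.5 0.05 0 0 0 0 0.3;0.81 0.08 0 0 0 0 0.3;0.81 0.08 0 0 0 0 0.3")

```text
time: 33.65
position: [0.5213, -0.1576, 0.1438]
tool_rot: [0.762, 0.648, -0.0, -0.001]
ft_force: [-0.1, 0.2, -1.9]
grip_width: 0.0416
grip_force: 20.0
```

move_arm(moves="0.2 0.02 0 0 0 0 0.3;0.5 0.05 0 0 0 0 0.3;0.81 0.08 0 0 0 0 0.3;0.81 0.08 0 0 0 0 0.3;0.81 0.08 0 0 0 0 0.3")

```text
time: 34.15
position: [0.5429, -0.0824, 0.1442]
tool_rot: [0.762, 0.647, -0.0, 0.0]
ft_force: [-0.2, -0.7, -1.5]
grip_width: 0.0418
grip_force: 20.0
```

```bash
python3 plan.py .5425 -.081 .0977 -9.5
```

```text
now t=34.1 [ 0.5429 -0.0824  0.1442] yaw -9.4 F [-0.2 -0.7 -1.5] w 0.0418 g 20.0 q [-0.35  0.55  1.71 -0.    0.88 -0.19]
[ 0.014 -0.006  0.465] [-0.     0.     0.002]
```

move_arm(moves="0.01 0 0.2 0 0 0 0.3;0.01 0 0.35 0 0 0 0.3;0.01 0 0.42 0 0 0 0.3;0.01 0 0.45 0 0 0 0.3;0.01 0 0.47 0 0 0 0.3;0.01 0 0.47 0 0 0 0.3")

```text
time: 34.75
position: [0.5435, -0.0817, 0.098]
tool_rot: [0.763, 0.646, 0.0, 0.0]
ft_force: [-0.2, 0.2, -1.6]
grip_width: 0.0416
grip_force: 20.0
```

```bash
python3 plan.py .5425 -.081 .0945 -9.5
```

```text
now t=34.8 [ 0.5435 -0.0817  0.098 ] yaw -9.5 F [-0.2  0.2 -1.6] w 0.0416 g 20.0 q [-0.35  0.62  1.74 -0.    0.78 -0.19]
[ 0.005 -0.011  0.035] [0.001 0.    0.   ]
```

move_arm(moves="0 -0.01 0.01 0 0 0 0.3;0 -0.01 0.02 0 0 0 0.3;0 -0.01 0.02 0 0 0 0.3")

```text
time: 35.05
position: [0.5434, -0.0815, 0.0977]
tool_rot: [0.763, 0.647, 0.001, 0.002]
ft_force: [-1.2, 0.3, 8.6]
grip_width: 0.0416
grip_force: 20.0
```

move_arm(moves="0 0 0 0 0 0 0.55;0 0 0 0 0 0 0.7;0 0 0 0 0 0 1;0 0 0 0 0 0 1;0 0 0 0 0 0 1")

```text
time: 35.55
position: [0.542, -0.0809, 0.0954]
tool_rot: [0.763, 0.647, -0.0, -0.0]
ft_force: [-0.0, -0.3, -0.0]
grip_width: 0.0719
grip_force: 0.0
```

move_arm(moves="0 0 -0.2 0 0 0 1;0 0 -0.5 0 0 0 1;0 0 -0.9 0 0 0 1;0 0 -1 0 0 0 1;0 0 -1 0 0 0 1")

```text
time: 36.05
position: [0.5432, -0.0813, 0.1973]
tool_rot: [0.763, 0.647, 0.001, 0.002]
ft_force: [0.5, -0.2, -0.6]
grip_width: 0.087
grip_force: 0.0
```

move_arm(moves="-0.5 -0.3 0 0 0 0 1;-1 -0.6 0 0 0 0 1;-1 -0.6 0 0 0 0 1")

```text
time: 36.35
position: [0.4629, -0.1709, 0.1936]
tool_rot: [0.763, 0.646, -0.001, -0.002]
ft_force: [0.7, -0.1, 0.0]
grip_width: 0.087
grip_force: 0.0
```

move_arm(moves="-0.5 0 0 0 0 0 1;-1 0 0 0 0 0 1;-1 0 0 0 0 0 1;-1 0 0 0 0 0 1;-1 0 0 0 0 0 1;-1 0 0 0 0 0 1")

```text
time: 36.95
position: [0.4498, -0.2665, 0.1948]
tool_rot: [0.762, 0.647, -0.0, -0.001]
ft_force: [0.2, 0.1, 0.7]
grip_width: 0.0869
grip_force: 0.0
```

```bash
python3 plan.py;python3 -c "
from h import *
c=snap('side');t=snap('top')
cv2.imwrite('pics/p10.png',np.vstack([cv2.resize(c['image'][140:280,130:310],(385,300)),cv2.resize(t['image'][160:280,120:320],(500,300))[:,115:]])[:,:,::-1])"
```

```text
now t=37.0 [ 0.4498 -0.2665  0.1948] yaw -9.3 F [0.2 0.1 0.7] w 0.0869 g 0.0 q [-0.75  0.45  1.73  0.    0.97 -0.59]
```

View pics/p10.png

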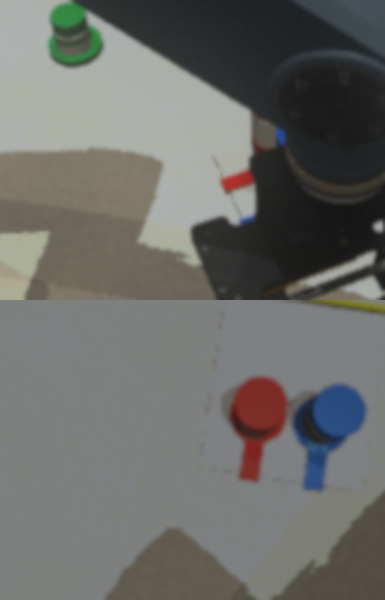

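Red and blue both stand upright on their spots in the top crop (caps at (260,405) and (338,411)), and the jar is on its stand. I check the cap centres once, then hand in if they agree.

```bash
python3 -c "
from h import *
c=snap('top');K=cv2.getStructuringElement(cv2.MORPH_ELLIPSE,(13,13));ok=True
for k,p in(('red',(.550,-.0225)),('blue',(.5415,-.080))):
    m=max(blobs(c,k,300),key=lambda b:b[0][4])[2].astype(np.uint8)
    o=cv2.morphologyEx(m,cv2.MORPH_OPEN,K)
    (u,v),r=cv2.minEnclosingCircle(cv2.findContours(o,0,1)[0][0]);e=np.hypot(*(onz(c,u,v,.137)[:2]-p));print(k,u,v,r,e);ok&=e<.008
if ok: print(robot.hand_in())
"
```

```text
red 270.0 202.5 11.672718048095703 0.0026516242392583796
blue 300.5 204.14285278320312 10.960370063781738 0.0016141679816303106
the job is handed in; nothing more can be done
None
```

The job is handed in: both bottles are back upright on their own spots, about 2–3 mm off centre by the top camera, and the green-capped jar is about 3 mm off the middle of the green stand; everything is released, and no verdict came back.

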